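# Set up the sink for washing the red mug

## Robot

A 6-joint arm with a two-finger parallel gripper is mounted at the origin on the work surface. World frame = base frame: x ahead of the robot, y to its left, z up, the work surface at z = 0. Lengths are in m, angles in rad, forces in N, time in s.
With the tool pointing down it reaches from about 0.25 to 0.8 m from the base axis. Payload 8.5 kg.
Tool frame: the origin (TCP) lies midway between the tips of the shut fingers; the grasp point (between the pads) lies 19 mm behind it; z points along the fingers, y is the direction in which the jaws open and shut (so a half turn about z gives the same grasp; the last joint's range is limited). The gripper opens to 85 mm and grips with 20 to 120 N. Pads are 22 mm wide; open, the fingers measure 114 mm over their backs; the gripper's body (76 mm by 85 mm) begins 54 mm behind the grasp point. The pads swing forward as they close: fully open they stand 13 mm farther back than shut.
Start: joints at [1.114, 0.238, -0.013, 1.319, 0, 1.571], TCP at [0.232, 0.471, 0.231] pointing down, gripper open.
Joint ranges: [-2.66, 2.66], [-1.03, 1.9], [-1.14, 1.46], [-1.82, 2.27], [-1.45, 1.34], [-3.14, 3.14]. Speed limits (rad/s): [2.22, 2.22, 2.79, 3.14, 3.14, 3.14].

## Interface

Orientations are given as a unit quaternion [x, y, z, w].
In Python, from bench import arm gives the robot as it stands. The module is installed in compiled form; this text tells all that it offers.
- The arm moves only by the shell command python3 -m handwheel 'ROWS' [FORCE]. ROWS is JSON, a list that holds one entry, the list of rows, each a list of 7 numbers: the turn, a rotation vector about the tool's x, y, z in degrees, then the shift along the tool's x, y, z in cm, then the finger opening in cm, from 0 to 8.54. In form: [[[ax, ay, az, tx, ty, tz, fingers], ...]]. A call has 1 to 20 rows; each row is the pose to reach, as a shift and turn from the pose commanded when the call began, along the tool's axes at that moment; what a row does not reach only later rows make up. A row lasts 1/10 s, in which the tool goes at most 50 mm and 8.59 degrees, less where a joint would pass 70% of its speed; a pose out of reach is approached as far as the arm can. A call with a gripper value outside its range is refused whole. The fingers move at their own pace and stop on an object; FORCE is the grip in N (left out, the last holds). Time passes only in rows, so rows that repeat a pose let the fingers close. It gives the time, the measured TCP pose, the force and the opening at its end, in the units of the state.
- arm.read_state(): the state, without advancing time (a new reading comes with each control period).
- arm.get_image(name): name is "scene" or "top" or "wrist"; returns a dict with "image" (420x560x3 uint8, blue, green, red), "camera_matrix" (3x3 intrinsics, pixels), "dist_coeffs" ([k1, k2, p1, p2, k3] as OpenCV has them; the pictures are not rectified), "pose" (4x4, takes a point from camera to world coordinates). Camera axes: x right, y down, z forward; pixel columns grow to the right and rows downward; lengths in m; the calibration is good to about 2 mm. A picture is of the moment at which its call begins. There is no depth.
- arm.finish_job(): hands the job in, once; it reports no verdict.
The state is a dict: "time_s": time; "q": joint angles; "qvel": joint speeds; "effort": joint torques, N m; "ee_pos": TCP position; "tcp_rot": TCP orientation; "contact_force": force on the tool from outside, world axes, zero at the start; "moment": the same for the moment, N m; "grip_width": opening from 0.0 (shut) to 1.0 (fully open).
Only numpy, scipy, OpenCV 4.12 (cv2) and the standard library are available. Lean on these libraries where they do the work, as an engineer would, in place of code of your own. Each camera call takes 0.05 s, during which the arm holds its last target. There are 200 camera calls.

## Task

Get the basin that holds the red mug ready to be filled: with the fingers only, push that basin's orange drain lever round outwards to its stop so the drain is shut, and only then push the tap's spout round until its outlet stands above that same basin's drain. Leave the other basin's lever alone, do not shift or pick up the dishes, soap bottle or jar, and finish with the hand clear of everything.

Things in the scene. Friction and masses are not known exactly. Their poses are not given: they have to be found in the camera images.
- sink: Metal countertop double sink, 360 (x) by 580 (y) by 120 mm high, fixed. Origin: centre of its underside, on the worktop. x points to its rear, a solid tap deck 110 mm deep; -x to its front and the robot; y to the left basin as the robot sees it. Basins 230 (x) by 255 mm (y), parted by a 30 mm wall, floor 12 mm above the worktop; deck and walls rise to 120 mm.
- drain_left (a point): Centre of the dark round drain (48 mm) in the floor of the left (+y) basin.
- drain_right (a point): Centre of the dark round drain (48 mm) in the floor of the right (-y) basin.
- spout (a joint): Swivel of the tap's spout, rad, about the upright axis at spout_axis. 0 = points to the sink's front (-x of sink), positive = towards the right basin (-y), negative = the left (+y); stops at -1.4 and 1.4. About 0.72: outlet above the right drain, -0.72: the left. Stays where it is left, does not coast; takes about 2 N at 130 mm from the axis.
- spout_axis (a point): Point on the swivel axis at the middle height of the spout's bar (245 mm above the worktop). The post is 38 mm thick, the spout's collar 42 mm thick, its top 262 mm above the worktop.
- spout_outlet (a point): Middle of the underside of the outlet, a black 24 mm nozzle under the spout's free end, 190 mm from the axis, 206 mm above the worktop. The spout is a level square dark metal bar, 22 mm wide and 22 mm high (234 to 256 mm above the worktop), reaching 202 mm from the axis.
- lever_left (a joint): Drain lever of the left (+y) basin. Orange bar 75 mm long, 12 wide, 16 high (152 to 168 mm above the worktop, 32 mm above the deck), on a 28 mm hub on the rear deck. Swings level. Rad: 0 = open, points to the sink's front (-x); grows outwards; 1.57 = shut, at its stop, points left (+y), away from the spout. Stays where left; about 2 N near the tip.
- lever_left_hub (a point): On the left lever's axis, at mid-height of its bar (160 mm above the worktop).
- lever_left_tip (a point): Free end of the left lever's bar, 80 mm from its axis, at mid-height.
- lever_right (a joint): Drain lever of the right (-y) basin. Orange bar 75 mm long, 12 wide, 16 high (152 to 168 mm above the worktop, 32 mm above the deck), on a 28 mm hub on the rear deck. Swings level. Rad: 0 = open, points to the sink's front (-x); grows outwards; 1.57 = shut, at its stop, points right (-y), away from the spout. Stays where left; about 2 N near the tip.
- lever_right_hub (a point): On the right lever's axis, at mid-height of its bar (160 mm above the worktop).
- lever_right_tip (a point): Free end of the right lever's bar, 80 mm from its axis, at mid-height.
- mug: Red mug with a handle, 76 mm across and 85 mm high, standing in one of the basins, beside the drain; this basin is the one to prepare. Origin: centre of its underside. Not to be disturbed.
- bowl: White bowl, 100 mm across and 50 mm high, in the other basin, beside the drain. Origin: centre of its underside. Not to be disturbed.
- soap: Green bottle, 60 mm across and 160 mm high, standing on the worktop left of the sink. Origin: centre of its underside. Not to be disturbed.
- jar: Clear jar with a blue cap, 72 mm across and 110 mm high, standing on the worktop right of the sink. Origin: centre of its underside. Not to be disturbed.

How it is judged:
By the outcome, as a careful person would: the job done as asked, in the order asked, and still so for the second after the job is handed in, with the robot touching nothing.
It also fails if it takes over 51 s, if anything falls off the work surface, if the arm or the gripper's body presses on something with over 40 N, if the wrist force passes 120 N, or if a joint passes its speed limit or range.

## Working session

There is one attempt and no reset: what is moved stays moved. The work goes in short steps, Python scripts to look and compute and a shell command to move; the robot and the scene stay as the last step left them, time stands still between calls to the robot, and variables do not carry over. Pictures are saved under pics/ and viewed, about 8 in all and at most 12, crops included, and the job is handed in when it is done.

```bash
mkdir -p pics; python3 - <<'E'
from bench import arm
import cv2,pickle
d={}
for n in("scene","top"):
    d[n]=arm.get_image(n); cv2.imwrite(f"pics/{n}1.png",d[n]["image"]); print(n,d[n]["pose"].round(3).tolist(),d[n]["camera_matrix"].round(1).tolist())
pickle.dump(d,open("d.pkl","wb"))
print(arm.read_state())
E
```

```text
scene [[0.345, 0.722, -0.601, 1.125], [0.939, -0.264, 0.222, -0.21], [0.001, -0.64, -0.768, 0.915], [0.0, 0.0, 0.0, 1.0]] [[408.4, 0.0, 279.6], [0.0, 408.4, 210.1], [0.0, 0.0, 1.0]]
top [[-0.004, -0.985, 0.172, 0.342], [-1.0, 0.008, 0.018, 0.013], [-0.019, -0.172, -0.985, 1.312], [0.0, 0.0, 0.0, 1.0]] [[416.8, 0.0, 277.0], [0.0, 416.8, 204.1], [0.0, 0.0, 1.0]]
{'time_s': 0.1, 'q': array([ 1.11396618e+00,  2.38719327e-01, -1.41584268e-02,  1.31919745e+00,
        2.62749050e-05,  1.57081061e+00]), 'qvel': array([-0.00120944, -0.00042305,  0.00129619,  0.00122176, -0.00018047,
        0.000211  ]), 'effort': array([ 1.32804882e-03, -5.39722645e+01,  3.46998990e+01,  1.34864770e-02,
        8.70708050e-05, -2.62609348e-05]), 'ee_pos': array([0.23141124, 0.47083812, 0.23074716]), 'tcp_rot': array([ 2.26440967e-01,  9.74024681e-01, -6.19855743e-04, -1.57582291e-04]), 'contact_force': array([ 0.80084137,  0.07784963, -0.05972156]), 'moment': array([-0.02236055,  0.00998589, -0.03891718]), 'grip_width': 1.0045151880705823}
```

View pics/scene1.png

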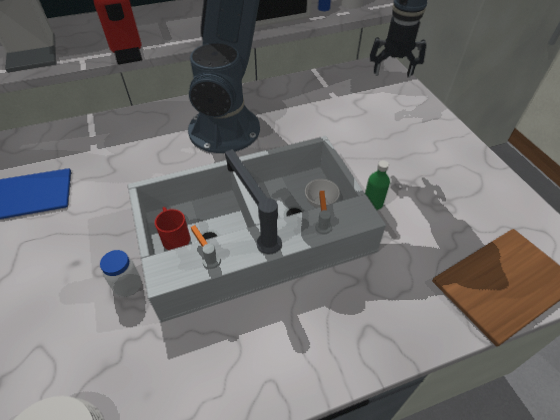

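View pics/top1.png

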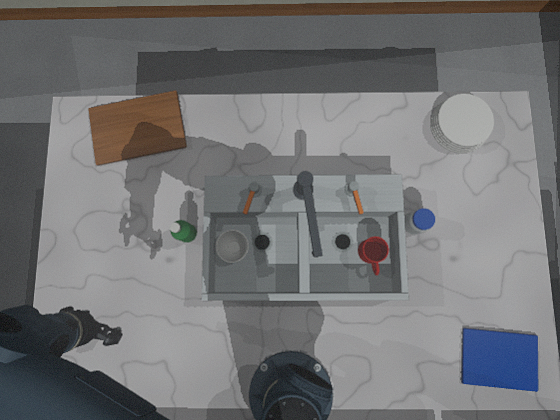

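The top view shows the red mug at (373,250) in the right (−y) basin, with the bowl at (232,246) in the left one. The right lever runs from its hub at (354,188) to its tip at (361,211), and the spout from (305,183) to (317,255). I'll crop for precision.

```bash
cat > h.py <<'E'
import cv2,numpy as np
def px2w(im,uv,z):
    K,D,T=[np.array(im[k]) for k in("camera_matrix","dist_coeffs","pose")]
    p=cv2.undistortPoints(np.array([[uv]],float),K,D)[0,0]
    r=T[:3,:3]@[p[0],p[1],1]; o=T[:3,3]
    return o+r*(z-o[2])/r[2]
def w2px(im,P):
    K,D,T=[np.array(im[k]) for k in("camera_matrix","dist_coeffs","pose")]
    R=T[:3,:3].T
    return cv2.projectPoints(np.array(P,float).reshape(-1,3),cv2.Rodrigues(R)[0],-R@T[:3,3],K,D)[0][:,0]
E
python3 - <<'E'
import pickle,cv2,numpy as np
from h import *
d=pickle.load(open("d.pkl","rb")); im=d["top"]
c=im["image"][165:310,195:415]
cv2.imwrite("pics/crop1.png",cv2.resize(c,None,fx=3.6,fy=3.6,interpolation=cv2.INTER_CUBIC))
hsv=cv2.cvtColor(im["image"],cv2.COLOR_BGR2HSV)
m=cv2.inRange(hsv,(6,150,90),(20,255,255)); m[:170]=0;m[225:]=0
n,l,s,ce=cv2.connectedComponentsWithStats(m)
for i in range(1,n):
  if s[i,4]>30:
    r=cv2.minAreaRect(np.argwhere(l==i)[:,::-1].astype(np.float32)); b=cv2.boxPoints(r)
    print(s[i],r,[px2w(im,q,.168).round(3)[:2].tolist() for q in b])
for n,uv,z in[("collar",(305,183),.262),("spoutend",(317,255),.256),("hubR",(354,188),.168),("drR",(343,241),.012),("drL",(262,242),.012),("cFR",(408,298),.12),("cFL",(202,299),.12),("cRL",(206,177),.12),("cRR",(404,177),.12),("mug",(373,249),.097)]: print(n,px2w(im,uv,z).round(3))
E
```

```text
[243 191  11  23  73] ((248.2669677734375, 201.95248413085938), (3.430630683898926, 22.467269897460938), 19.653823852539062) [[0.52, 0.129], [0.58, 0.109], [0.576, 0.1], [0.516, 0.12]]
[353 191  10  23  86] ((357.5282897949219, 201.84906005859375), (23.351295471191406, 3.57137393951416), 74.05460357666016) [[0.576, -0.177], [0.579, -0.187], [0.516, -0.202], [0.513, -0.192]]
collar [ 0.579 -0.04   0.262]
spoutend [ 0.395 -0.067  0.256]
hubR [ 0.585 -0.181  0.168]
drR [ 0.45  -0.168  0.012]
drL [0.449 0.085 0.012]
cFR [ 0.282 -0.328  0.12 ]
cFL [0.281 0.247 0.12 ]
cRL [0.632 0.244 0.12 ]
cRR [ 0.627 -0.336  0.12 ]
mug [ 0.42  -0.242  0.097]
```

View pics/crop1.png

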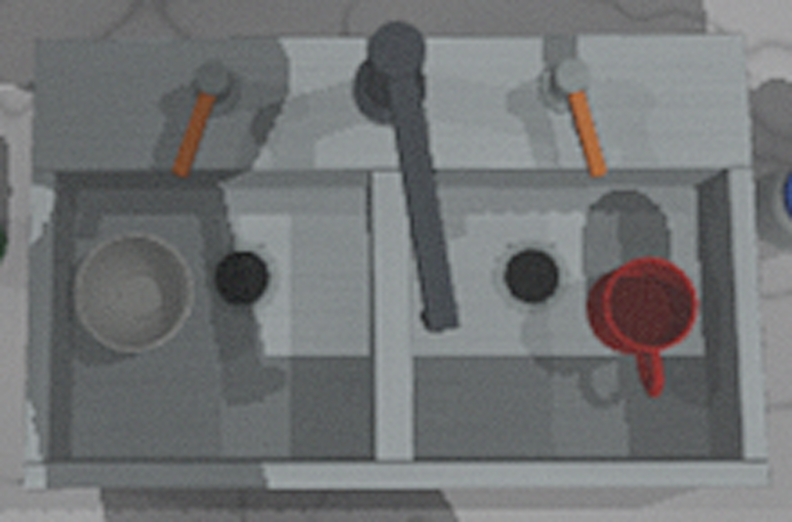

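```bash
python3 -m handwheel '[[[0,0,0,0,0,-5,0],[0,0,0,0,0,-10,0],[0,0,0,0,0,-12,0],[0,0,0,0,0,-12,0],[0,0,-8,-5,-4,-12,0],[0,0,-16,-8,-7,-12,0],[0,0,-26.2,-51.5,-43.9,-12,0],[0,0,-26.2,-51.5,-43.9,-12,0],[0,0,-26.2,-51.5,-43.9,-12,0],[0,0,-26.2,-51.5,-43.9,-12,0],[0,0,-26.2,-51.5,-43.9,-12,0],[0,0,-26.2,-51.5,-43.9,-12,0],[0,0,-26.2,-51.5,-43.9,-12,0],[0,0,-26.2,-51.5,-43.9,-12,0],[0,0,-26.2,-51.5,-43.9,-12,0],[0,0,-26.2,-51.5,-43.9,-12,0],[0,0,-26.2,-51.5,-43.9,-12,0],[0,0,-26.2,-51.5,-43.9,-12,0],[0,0,-26.2,-51.5,-43.9,-12,0],[0,0,-26.2,-51.5,-43.9,-12,0]]]'
python3 - <<'E'
from bench import arm
import cv2,pickle
from h import *
w=arm.get_image("wrist"); pickle.dump(w,open("w.pkl","wb")); cv2.imwrite("pics/w1.png",w["image"])
s=arm.read_state(); print(s["q"].round(3),s["ee_pos"],s["tcp_rot"].round(3),s["contact_force"].round(2),s["grip_width"])
im=pickle.load(open("d.pkl","rb"))["top"]
f=lambda u,v:(195+u/3.6,165+v/3.6)
for n,uv,z in[("collar",f(397,48),.262),("end",f(442,327),.256),("hubR",f(571,75),.17)]: print(n,px2w(im,uv,z).round(3))
E
```

```text
time_s: 2.1
ee_pos: [0.4997, -0.1505, 0.3496]
tcp_rot: [0.001, 1.0, 0.001, -0.001]
contact_force: [0.3, 0.5, 0.2]
grip_width: -0.001
[-0.291  0.225  0.27   1.618  0.    -0.291] [ 0.49958363 -0.14973257  0.3502385 ] [ 0.     1.     0.    -0.001] [ 1.06 -0.13  0.33] 0.0022541105885139938
collar [ 0.592 -0.041  0.262]
end [ 0.393 -0.069  0.256]
hubR [ 0.591 -0.18   0.17 ]
```

View pics/w1.png

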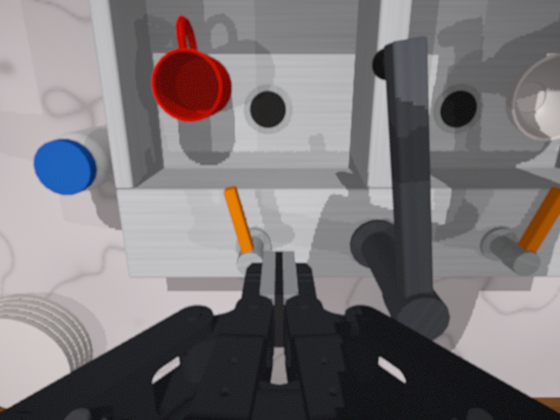

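The wrist view shows the right lever from its tip at (231,188) to its hub at about (250,255), and the spout end at (405,42) with the collar at about (420,315). The mug is at (190,87). This agrees with the top view.

```bash
python3 - <<'E'
import pickle
from h import *
w=pickle.load(open("w.pkl","rb"))
for n,uv,z in[("tip",(231,188),.168),("barEnd",(248,250),.168),("drR",(268,109),.012),("collar",(422,315),.262),("end",(408,40),.256),("deckfront",(300,188),.12),("rear",(150,277),.12)]: print(n,px2w(w,uv,z).round(3))
print(w2px(w,[[.592,-.18,.16],[.592,-.041,.262]]))
E
```

```text
tip [ 0.513 -0.195  0.168]
barEnd [ 0.578 -0.181  0.168]
drR [ 0.45  -0.164  0.012]
collar [ 0.588 -0.04   0.262]
end [ 0.394 -0.07   0.256]
deckfront [ 0.527 -0.126  0.12 ]
rear [ 0.637 -0.303  0.12 ]
[[249.57146178 258.44866158]
 [420.26926478 319.66413658]]
```

```bash
python3 -m handwheel '[[[0,0,0,-2.5,-1.8,4,0],[0,0,0,-2.5,-1.8,8,0],[0,0,0,-2.5,-1.8,11,0],[0,0,0,-2.5,-1.8,14,0],[0,0,0,-2.5,-1.8,16,0],[0,0,0,-2.5,-1.8,18,0],[0,0,0,-2.5,-1.8,19.5,0],[0,0,0,-2.5,-1.8,21,0],[0,0,0,-2.5,-1.8,21,0],[0,0,0,-2.5,-1.8,21,0]]]'
python3 - <<'E'
from math import *
# finger centre path, metres; world -> tool shift cm from (.525,-.168)
for th in [.23,.5,.75,1,1.25,1.4,1.5,1.57,1.62]:
    u=(-cos(th),-sin(th)); t=(sin(th),-cos(th)); h=.006+.011*abs(t[0])+.0145*abs(t[1])
    x=.592+.062*u[0]-h*t[0]; y=-.178+.062*u[1]-h*t[1]
    print(th,round(x,4),round(y,4),"tx %.1f ty %.1f"%(-(x-.525)*100,(y+.168)*100))
E
```

```text
time_s: 3.15
ee_pos: [0.5248, -0.167, 0.1418]
tcp_rot: [-0.001, 1.0, 0.0, -0.0]
contact_force: [0.5, -0.7, 0.3]
grip_width: 0.002
0.23 0.5265 -0.1701 tx -0.1 ty -0.2
0.5 0.5261 -0.1867 tx -0.1 ty -1.9
0.75 0.5302 -0.2026 tx -0.5 ty -3.5
1 0.5391 -0.2177 tx -1.4 ty -5.0
1.25 0.5525 -0.2302 tx -2.8 ty -6.2
1.4 0.5624 -0.2358 tx -3.7 ty -6.8
1.5 0.5697 -0.2386 tx -4.5 ty -7.1
1.57 0.5749 -0.24 tx -5.0 ty -7.2
1.62 0.5774 -0.2408 tx -5.2 ty -7.3
```

```bash
python3 -m handwheel '[[[0,0,0,-0.1,-0.6,0,0],[0,0,0,-0.1,-1.2,0,0],[0,0,0,-0.1,-1.9,0,0],[0,0,0,-0.3,-2.7,0,0],[0,0,0,-0.5,-3.5,0,0],[0,0,0,-0.9,-4.3,0,0],[0,0,0,-1.4,-5.0,0,0],[0,0,0,-2.1,-5.6,0,0],[0,0,0,-2.8,-6.2,0,0],[0,0,0,-3.3,-6.5,0,0],[0,0,0,-3.7,-6.8,0,0],[0,0,0,-4.2,-7.0,0,0],[0,0,0,-4.6,-7.1,0,0],[0,0,0,-4.8,-7.2,0,0],[0,0,0,-4.8,-7.2,0,0]]]'
```

```text
time_s: 4.65
ee_pos: [0.5736, -0.2402, 0.1414]
tcp_rot: [-0.0, 1.0, -0.0, 0.0]
contact_force: [-0.3, 0.8, -0.4]
grip_width: 0.001
```

```bash
python3 -m handwheel '[[[0,0,0,-0.2,0,0,0],[0,0,0,-0.3,0,0,0],[0,0,0,-0.3,0,0,0]]]'
python3 -m handwheel '[[[0,0,0,-0.2,0,0,0],[0,0,0,-0.3,0,0,0],[0,0,0,-0.3,0,0,0]]]'
```

```text
time_s: 4.95
ee_pos: [0.5758, -0.2403, 0.1414]
tcp_rot: [-0.0, 1.0, -0.0, -0.0]
contact_force: [-4.2, -1.8, 0.6]
grip_width: 0.002
time_s: 5.25
ee_pos: [0.5761, -0.2403, 0.1413]
tcp_rot: [0.0, 1.0, -0.0, -0.003]
contact_force: [-15.1, -2.2, 7.3]
grip_width: 0.001
```

```bash
python3 -m handwheel '[[[0,0,0,0.8,0,0,0],[0,0,0,1.8,0.3,0,0],[0,0,0,3,0.5,0,0],[0,0,0,3,0.5,-3,0],[0,0,0,3,0.5,-7,0],[0,0,0,3,0.5,-12,0],[0,0,0,3,0.5,-17,0],[0,0,0,3,0.5,-20,0],[0,0,0,8,8,-20,0],[0,0,0,13,22,-20,0],[0,0,0,13,22,-20,0],[0,0,0,13,22,-20,0],[0,0,0,13,22,-20,0],[0,0,0,13,22,-20,0],[0,0,0,13,22,-20,0]]]'
python3 - <<'E'
from bench import arm
import cv2,pickle
from h import *
im=arm.get_image("top"); sc=arm.get_image("scene"); pickle.dump((im,sc),open("d2.pkl","wb"))
a=cv2.resize(im["image"][165:310,195:415],(530,349)); b=cv2.resize(sc["image"][130:320,110:400],(530,347))[:,:]
cv2.imwrite("pics/t2.png",cv2.resize(np.vstack([a,b]),None,fx=.86,fy=.86))
cv2.imwrite("pics/s2.png",sc["image"])
hsv=cv2.cvtColor(im["image"],cv2.COLOR_BGR2HSV)
m=cv2.inRange(hsv,(6,150,60),(20,255,255)); m[:170]=0;m[225:]=0
n,l,s,ce=cv2.connectedComponentsWithStats(m)
for i in range(1,n):
  if s[i,4]>30:
    print(s[i],[px2w(im,q,.168).round(3)[:2].tolist() for q in cv2.boxPoints(cv2.minAreaRect(np.argwhere(l==i)[:,::-1].astype(np.float32)))])
from math import *
for th in [.13,.3,.45,.6,.72]:
    u=(-cos(th),-sin(th)); t=(sin(th),-cos(th)); h=.011+.011*abs(t[0])+.0145*abs(t[1])
    print(th,round(.592+.13*u[0]-h*t[0],4),round(-.041+.13*u[1]-h*t[1],4))
print(arm.read_state()["ee_pos"])
E
```

```text
time_s: 6.75
ee_pos: [0.4488, -0.0192, 0.3418]
tcp_rot: [-0.001, 1.0, -0.0, 0.001]
contact_force: [0.2, -0.1, 0.6]
grip_width: 0.001
[359 184  23   4  84] [[0.597, -0.196], [0.596, -0.257], [0.587, -0.257], [0.588, -0.195]]
[243 191  11  23  76] [[0.52, 0.129], [0.58, 0.109], [0.576, 0.1], [0.516, 0.12]]
0.13 0.4596 -0.0313
0.3 0.4595 -0.0526
0.45 0.4624 -0.0716
0.6 0.4682 -0.0903
0.72 0.475 -0.1048
[ 0.44937539 -0.02042572  0.34135999]
```

View pics/t2.png

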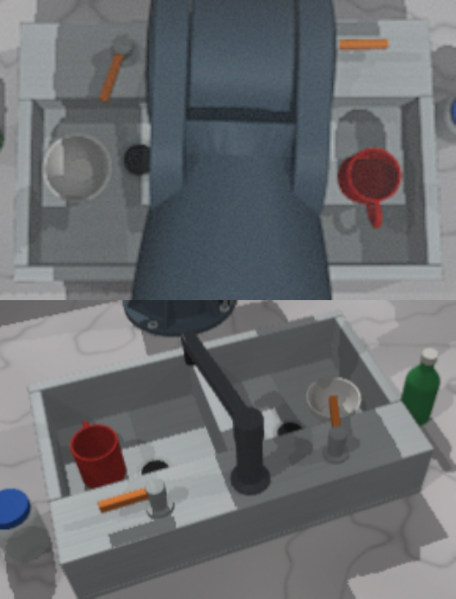

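The lever is at its stop: the bar points along −y, with its tip at y≈−0.257. The left lever hasn't moved. Next is the spout, pushed from its left side.

```bash
python3 -m handwheel '[[[0,0,0,0,0.3,4,0],[0,0,0,0,0.3,7.5,0],[0,0,0,0,0.3,10,0],[0,0,0,0,0.3,11.5,0],[0,0,0,-0.5,0,11.5,0],[0,0,0,-1,-0.5,11.5,0],[0,0,0,-1,-1.1,11.5,0],[0,0,0,-1,-1.8,11.5,0],[0,0,0,-1.0,-2.5,11.5,0],[0,0,0,-1.05,-3.2,11.5,0],[0,0,0,-1.1,-4,11.5,0],[0,0,0,-1.2,-4.6,11.5,0],[0,0,0,-1.3,-5.1,11.5,0],[0,0,0,-1.5,-5.8,11.5,0],[0,0,0,-1.7,-6.5,11.5,0],[0,0,0,-1.9,-7,11.5,0],[0,0,0,-2.2,-7.6,11.5,0],[0,0,0,-2.4,-8.1,11.5,0],[0,0,0,-2.5,-8.3,11.5,0],[0,0,0,-2.5,-8.3,11.5,0]]]'
python3 - <<'E'
from bench import arm
import cv2,pickle
from h import *
w=arm.get_image("wrist"); pickle.dump(w,open("w2.pkl","wb")); cv2.imwrite("pics/w2.png",w["image"])
print(arm.read_state()["ee_pos"],w2px(w,[[.45,-.166,.012],[.592,-.041,.256]]))
E
```

```text
time_s: 8.85
ee_pos: [0.4742, -0.1035, 0.2262]
tcp_rot: [0.0, 1.0, -0.0, -0.0]
contact_force: [-0.4, 0.5, 0.3]
grip_width: -0.004
[ 0.47409949 -0.10334492  0.22626399] [[216.11244645 142.30949733]
 [408.44783266 520.01448502]]
```

View pics/w2.png

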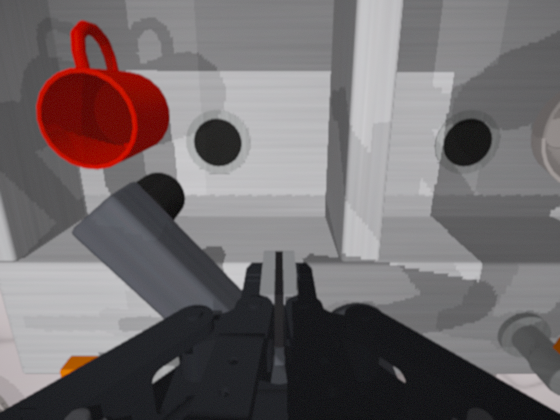

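The spout's end face has its top corners at about (75,231) and (135,183), and the black nozzle is at (165,195). I'll compute its angle.

```bash
python3 - <<'E'
import pickle
from h import *
w=pickle.load(open("w2.pkl","rb"))
print("drain",px2w(w,(218,142),.012).round(4),"nozzle",px2w(w,(163,197),.206).round(4))
a,b=px2w(w,(75,231),.256),px2w(w,(135,183),.256); m=(a+b)/2
print(a.round(4),b.round(4),m.round(4),np.linalg.norm(a-b),np.hypot(*(m[:2]-[.592,-.041])))
print("ang",np.arctan2(-(m[1]+.041),-(m[0]-.592)), np.arctan2(a[0]-b[0],-(a[1]-b[1])))
E
```

```text
drain [ 0.4497 -0.1641  0.012 ] nozzle [ 0.4468 -0.1588  0.206 ]
[ 0.4434 -0.1734  0.256 ] [ 0.4262 -0.1504  0.256 ] [ 0.4348 -0.1619  0.256 ] 0.028693776160752693 0.1983094297978348
ang 0.6556440988392649 0.6440086233093003
```

```bash
python3 -m handwheel '[[[0,0,0,1,1.2,0,0],[0,0,0,2,2.3,0,0],[0,0,0,2,2.3,-4,0],[0,0,0,2,2.3,-8,0],[0,0,0,2,2.3,-12,0],[0,0,0,2,2.3,-12,0],[0,0,0,2,6,-12,0],[0,0,0,2,25,-12,0],[0,0,0,2,25,-12,0],[0,0,0,2,25,-12,0],[0,0,0,2,25,-12,0],[0,0,0,2,25,-12,0],[0,0,0,2,25,-12,0]]]'
python3 - <<'E'
from bench import arm
import cv2,pickle
from h import *
w=arm.get_image("top"); pickle.dump(w,open("t3.pkl","wb"))
cv2.imwrite("pics/t3.png",cv2.resize(w["image"][165:310,275:415],None,fx=4,fy=4,interpolation=cv2.INTER_CUBIC))
E
```

```text
time_s: 10.2
ee_pos: [0.4527, 0.1481, 0.3459]
tcp_rot: [-0.002, 1.0, -0.0, -0.0]
contact_force: [0.5, -0.1, 0.5]
grip_width: 0.002
```

View pics/t3.png

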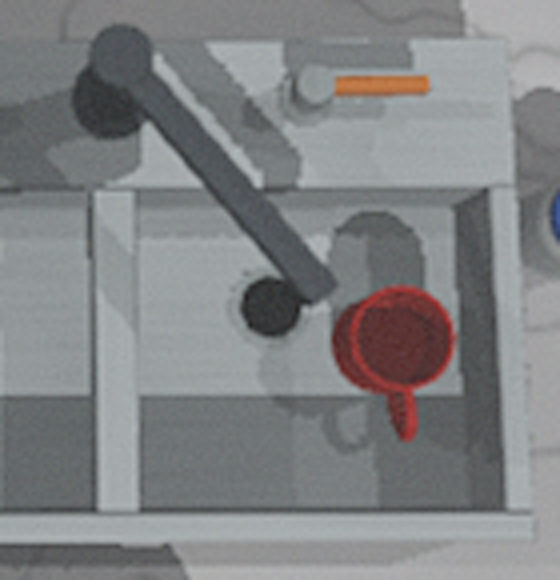

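The spout runs from its collar at (121,52) to its end at (320,291) in the crop. The lever is shut and the mug undisturbed.

```bash
python3 - <<'E'
import pickle
from h import *
w=pickle.load(open("t3.pkl","rb"))
g=lambda u,v,z:px2w(w,(275+u/4,165+v/4),z)[:2]
A=lambda p,q:np.arctan2(-(q-p)[1],-(q-p)[0])
c,e=g(121,52,.262),g(320,291,.256); print(c.round(4),e.round(4),A(c,e),np.hypot(*(e-c)))
print("edge R",A(g(165,80,.256),g(335,281,.256)))
# colour-based: fit direction to bright grey bar pixels via overlay error for several angles
im=w["image"].astype(int); 
K=cv2.cvtColor(w["image"],cv2.COLOR_BGR2GRAY).astype(float)
for ax in [(.592,-.041),(.590,-.041),(.592,-.039)]:
  best=[]
  for th in np.arange(.55,.85,.01):
    u=np.array([-np.cos(th),-np.sin(th)]); t=np.array([np.sin(th),-np.cos(th)]); s=0
    r=np.arange(.06,.19,.004)
    def smp(o):
        P=np.c_[np.array(ax)+r[:,None]*u+o*t,np.full(len(r),.256)]
        q=w2px(w,P).astype(np.float32); return cv2.remap(K.astype(np.float32),q[None,:,0],q[None,:,1],1)
    best.append((float((smp(.015)-smp(.007)).mean()),th))
  print(ax,max(best))
E
```

```text
[ 0.5927 -0.0407] [ 0.438  -0.1642] 0.6734801955739593 0.1979797500046394
edge R 0.6741483217459774
(0.592, -0.041) (69.4542465209961, np.float64(0.6800000000000002))
(0.59, -0.041) (68.39497375488281, np.float64(0.6900000000000002))
(0.592, -0.039) (69.29974365234375, np.float64(0.6900000000000002))
```

```bash
python3 -m handwheel '[[[0,0,0,0,-5,0,0],[0,0,0,0,-10,0,0],[0,0,0,0,-15,0,0],[0,0,0,0,-19,0,0],[0,0,0,0,-22,0,0],[0,0,0,0,-22.5,0,0],[0,0,0,0,-22.5,4,0],[0,0,0,0,-22.5,8,0],[0,0,0,0,-22.5,11,0],[0,0,0,0,-22.5,12,0],[0,0,0,-0.7,-23.3,12,0],[0,0,0,-1.4,-24.2,12,0],[0,0,0,-2,-24.9,12,0],[0,0,0,-2.2,-25.2,12,0],[0,0,0,-2.4,-25.5,12,0],[0,0,0,-2.4,-25.5,12,0],[0,0,0,-2.4,-25.5,12,0]]]'
python3 -m handwheel '[[[0,0,0,1,1.2,0,0],[0,0,0,2,2.3,0,0],[0,0,0,2,2.3,-4,0],[0,0,0,2,2.3,-8,0],[0,0,0,2,2.3,-12,0],[0,0,0,2,2.3,-12,0],[0,0,0,2,6,-12,0],[0,0,0,2,25,-12,0],[0,0,0,2,25,-12,0],[0,0,0,2,25,-12,0],[0,0,0,2,25,-12,0],[0,0,0,2,25,-12,0],[0,0,0,2,25,-12,0],[0,0,0,2,25,-12,0]]]'
python3 - <<'E'
from bench import arm
import cv2,pickle
from h import *
w=arm.get_image("top"); pickle.dump(w,open("t4.pkl","wb")); old=pickle.load(open("t3.pkl","rb"))
cv2.imwrite("pics/t4.png",cv2.resize(w["image"][165:310,195:415],None,fx=3.6,fy=3.6,interpolation=cv2.INTER_CUBIC))
for w in(old,w):
  K=cv2.cvtColor(w["image"],cv2.COLOR_BGR2GRAY).astype(np.float32); best=[]
  for th in np.arange(.55,.85,.005):
    u=np.array([-np.cos(th),-np.sin(th)]); t=np.array([np.sin(th),-np.cos(th)]); r=np.arange(.06,.19,.004)
    def smp(o):
        q=w2px(w,np.c_[np.array([.592,-.041])+r[:,None]*u+o*t,np.full(len(r),.256)]).astype(np.float32); return cv2.remap(K,q[None,:,0],q[None,:,1],1)
    best.append((float((smp(.015)-smp(.007)).mean()),th))
  print(max(best))
s=arm.read_state(); print(s["ee_pos"],s["contact_force"].round(1))
E
```

```text
time_s: 11.95
ee_pos: [0.4781, -0.1081, 0.2264]
tcp_rot: [-0.0, 1.0, -0.0, -0.0]
contact_force: [-1.0, 0.1, 0.1]
grip_width: -0.001
time_s: 13.35
ee_pos: [0.4573, 0.1416, 0.3462]
tcp_rot: [-0.0, 1.0, -0.0, -0.0]
contact_force: [-0.9, 0.7, -0.6]
grip_width: -0.001
(69.4542465209961, np.float64(0.6800000000000002))
(67.03169250488281, np.float64(0.7250000000000002))
[0.45749432 0.14123232 0.34631924] [-0.6 -0.3 -0. ]
```

View pics/t4.png

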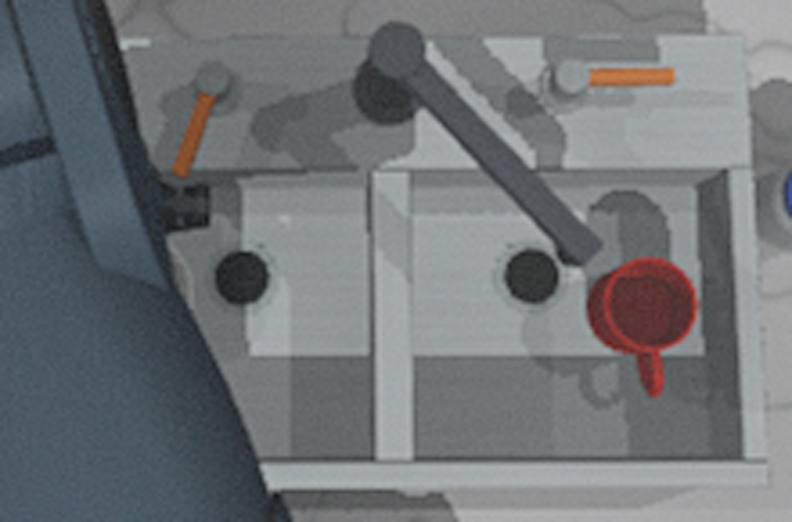

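The spout measures about 0.72 rad, and drain-minus-axis geometry asks for 0.72. The right lever is shut, the left lever and mug are unchanged, and the hand hangs free at z = 0.35 with about zero force.

```bash
python3 -c "
from bench import arm
print(arm.finish_job())"
```

```text
the job is handed in; nothing more can be done
None
```

I prepared the right basin, the one holding the red mug, and handed the job in at about 13.4 s of robot time.

- **Lever:** I pushed the right drain lever outwards with the shut fingers until it met its stop, where the force rose to about 15 N. The later pictures show it pointing straight along −y.
- **Spout:** I then pushed the spout towards the right basin. My first push stopped short at about 0.68 rad, which I measured from the top camera. A second push of about 6 mm brought it to about 0.72 rad, and the angle worked out from the drain's position is 0.72.
- **Agreement between views:** After the first push, the wrist view read about 0.65 rad and the top view about 0.68. I went by the top view. The final angle was checked in the top view only.
- **Other objects:** In the last picture the left lever and the mug look unmoved. The arm hid the bowl and soap, and the jar was mostly out of the frame. I did not work near the soap or jar, and the hand only passed well above the bowl.
- **Hand:** The hand finished at a height of 0.346 m, touching nothing, with the force reading close to zero.

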